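Stack two ring cores on the test post

ROBOT

A 6-joint arm with a two-finger parallel gripper is mounted at the origin on a cart in front of the work surface, level with it; the furniture and walls round the work are solid. World frame = base frame: x ahead of the robot, y to its left, z up, the work surface at z = 0. Lengths are in m, angles in rad, forces in N, time in s.
With the tool pointing down it reaches from about 0.325 to 0.85 m from the base axis. Payload 15.5 kg.
Tool frame: the origin (TCP) lies at the very end of the fingers, on their centre line; the grasp point (between the pads) lies behind it (r.tcp_to_grasp is the z of the grasp point in the tool frame, in m); z points along the fingers, y is the line along which they close (so a half turn about z gives the same grasp; the last joint's range is limited). The gripper opens to 91 mm and grips with 3 to 60 N. Pads are 32 mm wide; open, the fingers measure 118 mm over their backs; the gripper's body (76 mm by 178 mm) begins 60 mm behind the grasp point.
Start: joints at [-1.329, 0.494, 1.345, -0, 1.302, -0.096], TCP at [0.207, -0.59, 0.214] pointing down, gripper open.
Joint ranges: [-2.91, 2.91], [-0.82, 2.16], [0.22, 2.67], [-1.22, 4.37], [0.12, 2.79], [-3.08, 3.08]. Speed limits (rad/s): [1.89, 1.89, 2.57, 3.01, 3.01, 3.01].

INTERFACE

Orientations are given as a unit quaternion [w, x, y, z].
In Python, from workcell import r, claw, kin, status, optics, ticket gives the robot as it stands. Calls block until the motion is done:
- r.move_ptp(position, orientation): joint-space move of the TCP to a pose.
- r.move_linear(position, vel=0.15, ori=None): straight line of the TCP; ori=None keeps the orientation; vel is the mean speed in m/s.
- r.movej(angles): joint-space move.
- claw.release() and claw.gripper_close(effort=None): open the fingers fully, or close them until they stop; effort is the grip in N (None keeps the last).
- r.pause(seconds).
- kin.inverse_kinematics(position, orientation): joint angles nearest the present ones, or None.
- status.state(): the state.
- optics.read_camera(name): name is "scene" or "top" or "wrist"; returns a dict with "frame" (420x560x3 uint8, red, green, blue), "fx", "fy", "cx", "cy" (pixels), "R" (3x3) and "t" (3): a world point X has camera coordinates R X + t; the wrist camera has in their place "mount" (4x4, takes a point from camera to tool coordinates, whose origin is the TCP and whose axes are the flange's). Camera axes: x right, y down, z forward; pixel columns grow to the right and rows downward; lengths in m; the calibration is good to about 2 mm. The wrist camera is an equidistant fisheye: a pixel r from the principal point sees the ray r / f radians off the axis. A picture is of the moment at which its call begins: read the wrist's pose just before it. There is no depth.
A pose or a line that the arm cannot do raises r.IKError and nothing moves.
- ticket.finish_job(): hands the job in; it is judged then, once.
The state is a dict: "t": time; "joints": joint angles; "joint_vel": joint speeds; "effort": joint torques, N m; "position": TCP position; "orientation": TCP orientation; "wrist_force": force on the tool from outside, world axes, zero at the start; "ft_torque": the same for the moment, N m; "width": finger opening in m; "grip_force": force on a finger pad.
Only numpy, scipy, OpenCV 4.12 (cv2) and the standard library are available. Lean on these libraries where they do the work, as an engineer would, in place of code of your own. Each camera call takes 0.05 s, during which the arm holds its last target. There are 200 camera calls.

TASK

Load the core test fixture: thread the two green ring cores onto its upright brass post, the large one first so that it lies flat on the black shoulder, then the small one flat on top of it. Leave the yellow core where it lies.

Things in the scene. Friction and masses are not known exactly. Their poses are not given: they have to be found in the camera images.
- post_seat (a point): Fixed test fixture: aluminium plate 122 x 76 x 6 mm, black shoulder 42 mm across with its top 18 mm above the bench, upright brass post 12 mm in diameter. The point is on the post axis at the shoulder top, where the first core rests; z is up, the post tip 52 mm above the point. Along its own x the plate reaches from -40 to +82 mm; two terminals, 24 mm high, stand at +66 mm.
- core_large_mid (a point): Centre of the large green ring core, in the middle of its hole, half-way up. Outside diameter 60 mm, hole 32 mm, 22 mm thick, about 0.2 kg; starts lying flat and loose on the bench; its z is the ring's axis.
- core_small_mid (a point): Centre of the small green ring core, in the middle of its hole, half-way up. Outside diameter 44 mm, hole 28 mm, 20 mm thick, about 0.09 kg; starts lying flat and loose on the bench; its z is the ring's axis.
- core_yellow_mid (a point): Centre of the yellow ring core, not part of this job, half-way up. Outside diameter 52 mm, hole 30 mm, 21 mm thick; lies flat and loose on the bench, in a row with the green ones in varying order. Behind the row stands the big black test rig, its front at about x = 0.57 m: keep the hand clear of it.
Mind the look-alikes: they are no part of the job. Leave any pink or red look-alike of the part that bears core_small_mid alone.

How it is judged:
On the way, in this order (a step that is already met when the one before it is completed fails the run):
1. the large green core lies flat on the shoulder, round the post (horizontal distance between core_large_mid and post_seat below 0.014 m and z of core_large_mid in the frame of post_seat between 0.007 and 0.015 m and angle between core_large_mid's own z axis and vertical below 0.17 rad), for 0.2 s.
2. the small green core lies flat on the large one, round the post (all of step 1 and horizontal distance between core_small_mid and post_seat below 0.014 m and z of core_small_mid in the frame of post_seat between 0.027 and 0.037 m and angle between core_small_mid's own z axis and vertical below 0.17 rad), for 0.2 s.
At the end, for the whole second after the job is handed in: Both green cores are round the post, each centred within 14 mm and flat within 10 degrees: the large one on the shoulder (its centre 7 to 15 mm above it), the small one on top (its centre 27 to 37 mm above the shoulder). The yellow core is within 30 mm of its start (all of step 2 and distance of core_yellow_mid from where it was at the start of the episode below 0.03 m); the robot touches nothing.
It fails at once if the yellow core is moved by more than 30 mm (distance of core_yellow_mid from where it was at the start of the episode above 0.03 m).
It also fails if it takes over 64 s, if anything falls off the work surface, if the arm or the gripper's body presses on something with over 40 N, if the wrist force passes 120 N, or if a joint passes its speed limit or range.

## Working session

There is one attempt and no reset: what is moved stays moved. The work goes in short steps, each a Python script; the robot and the scene stay as the last script left them, time stands still between calls to the robot, and variables do not carry over. Pictures are saved under pics/ and viewed, at most 10 in all, crops included, and the job is handed in when it is done.

```bash
mkdir -p pics
python3 - <<'E'
from workcell import r,status,optics
import cv2,numpy as np
for n in("top","scene"):
    c=optics.read_camera(n); cv2.imwrite(f"pics/{n}0.png",c["frame"][:,:,::-1])
    print(n,c["fx"],c["fy"],c["cx"],c["cy"],c["R"],c["t"])
s=status.state();print(s["t"],s["orientation"],s["wrist_force"],r.tcp_to_grasp)
E
```

```text
top 440.0576827692815 440.0576827692815 289.45394530159354 213.73457930348675 [[-0.02752461 -0.99936296  0.02271715]
 [-0.99450001  0.0250791  -0.10168958]
 [ 0.10105508 -0.02539117 -0.99455677]] [-0.10152228  0.47099159  1.05325994]
scene 424.7869317568466 424.7869317568466 276.4644153094418 208.89223060866178 [[-0.85014702 -0.52646273 -0.00932926]
 [-0.38059378  0.62664457 -0.68004776]
 [ 0.36386593 -0.57458992 -0.73310845]] [0.36246407 0.28273643 0.83783555]
0.1 [-5.37865217e-04  9.85857046e-01  1.67587569e-01 -3.88954179e-05] [0.78449976 0.67669537 0.43002852] -0.0188
```

View pics/top0.png

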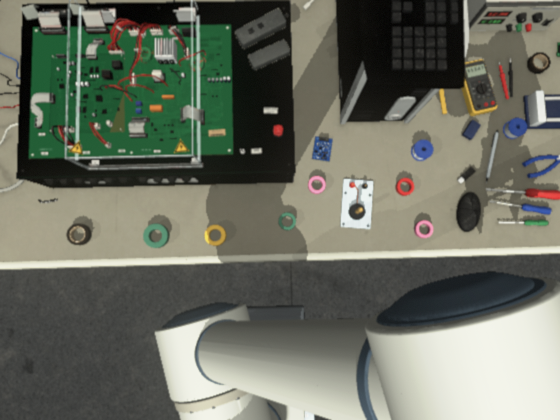

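View pics/scene0.png

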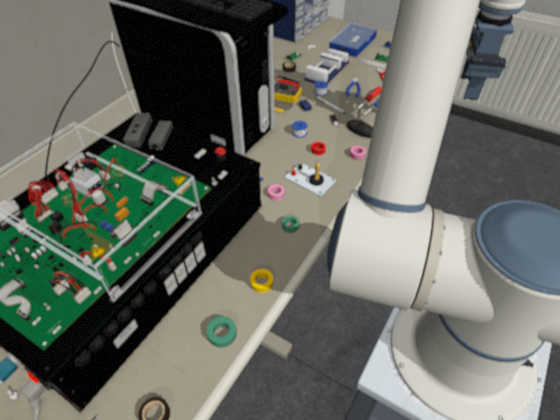

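Top view: large green core at (156,236), yellow at (215,236), small green at (288,221), and the fixture with its black shoulder near (357,211) and terminals up-image. Pink and red look-alikes are nearby. Next I'll locate these numerically.

```bash
cat > h.py <<'E'
import numpy as np,cv2
def ray2plane(c,u,v,z):
    R,t=np.array(c["R"]),np.array(c["t"]); o=-R.T@t
    d=R.T@np.array([(u-c["cx"])/c["fx"],(v-c["cy"])/c["fy"],1]); return o+d*(z-o[2])/d[2]
def blob(img,u,v,lo,hi,w=25):
    hsv=cv2.cvtColor(img,cv2.COLOR_RGB2HSV); m=cv2.inRange(hsv,lo,hi); k=np.zeros_like(m)
    k[max(0,v-w):v+w,max(0,u-w):u+w]=255; m&=k; ys,xs=np.nonzero(m)
    # outer hull centroid: ignores the hole
    h=cv2.convexHull(np.c_[xs,ys].astype(np.int32)); M=cv2.moments(h); return M["m10"]/M["m00"],M["m01"]/M["m00"],len(xs)
G=((60,60,30),(95,255,255)); Y=((15,110,60),(32,255,255))
E
python3 - <<'E'
from h import *
from workcell import optics
T=optics.read_camera("top");S=optics.read_camera("scene")
for n,z,a,b,col in(("L",.011,(156,236),(221,331),G),("S",.010,(288,221),(290,224),G),("Y",.0105,(215,236),(261,280),Y)):
    for c,p in((T,a),(S,b)):
        u,v,N=blob(c["frame"],*p,*col,w=17); print(n,round(u,1),round(v,1),N,ray2plane(c,u,v,z).round(4))
a=cv2.resize(T["frame"][165:240,310:410],(400,300),interpolation=cv2.INTER_CUBIC)
b=cv2.resize(S["frame"][145:220,260:360],(400,300),interpolation=cv2.INTER_CUBIC)
cv2.imwrite("pics/fix.png",np.hstack([a,b])[:,:,::-1])
E
```

```text
L 155.4 235.2 342 [0.4249 0.216  0.011 ]
L 220.9 331.0 596 [0.426  0.2146 0.011 ]
S 287.0 220.8 131 [ 0.4523 -0.1076  0.01  ]
S 290.0 223.6 200 [ 0.453 -0.107  0.01 ]
Y 214.8 234.9 270 [0.4219 0.0709 0.0105]
Y 261.2 280.0 430 [0.423  0.0695 0.0105]
```

View pics/fix.png

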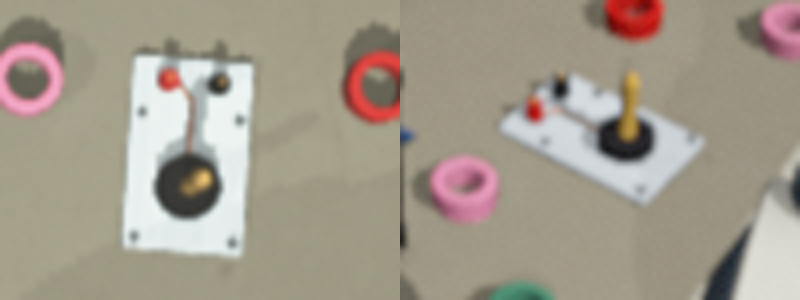

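Enlarged: the shoulder disc is centred at about (357.0,211.2) in the top view and (316.5,179.5) in the scene view. The post tip is at about (361,209.5) in the top view and (317.8,164) in the scene view. I'll compute the seat position, then grasp the large core.

Run:
```python
from h import *
from workcell import r,claw,kin,status,optics
T=optics.read_camera("top");S=optics.read_camera("scene")
for c,u,v,z in((T,357,211.2,.017),(T,361,209.5,.07),(S,316.5,179.5,.016),(S,317.8,164,.07)): print(ray2plane(c,u,v,z).round(4))
q=[0,1,0,0]
r.move_ptp([.36,-.25,.2],q); print(status.state()["joints"])
r.move_ptp([.4255,.2153,.16],q)
r.move_linear([.4255,.2153,.06],vel=.2)
r.move_linear([.4255,.2153,.004],vel=.08)
claw.gripper_close(25)
s=status.state();print(s["t"],s["width"],s["grip_force"],s["wrist_force"],s["position"],s["joints"])
r.move_linear([.4255,.2153,.16],vel=.2)
s=status.state();print(s["t"],s["width"],s["wrist_force"])
c=optics.read_camera("wrist");cv2.imwrite("pics/w1.png",c["frame"][:,:,::-1])
print(c["fx"],c["cx"],c["cy"],c["mount"])
```

```text
[ 0.4711 -0.2818  0.017 ]
[ 0.4694 -0.2818  0.07  ]
[ 0.4692 -0.2764  0.016 ]
[ 0.47   -0.2782  0.07  ]
[-7.44421399e-01  2.50639358e-01  1.79963648e+00 -1.49660763e-04
  1.09060881e+00  8.26565624e-01]
5.5083 0.059412394038665814 25.000560460612178 [ 0.58193349 -0.08568348  5.01205398] [0.42553796 0.21529278 0.00410206] [ 3.43088066e-01  6.27613643e-01  1.90633973e+00 -1.99073288e-05
  6.07521401e-01  1.91390455e+00]
6.4417 0.059224529642697546 [ 0.2890893  -0.07588359 -2.50537025]
325.19226210127806 282.91904596340845 208.80609978886488 [[ 9.96978287e-04 -9.72333152e-01 -2.33596334e-01  6.55211924e-02]
 [ 9.99999326e-01  8.30329798e-04  8.11744011e-04 -1.18178966e-03]
 [-5.95323616e-04 -2.33596985e-01  9.72333325e-01 -1.69878945e-01]
 [ 0.00000000e+00  0.00000000e+00  0.00000000e+00  1.00000000e+00]]
```

View pics/w1.png

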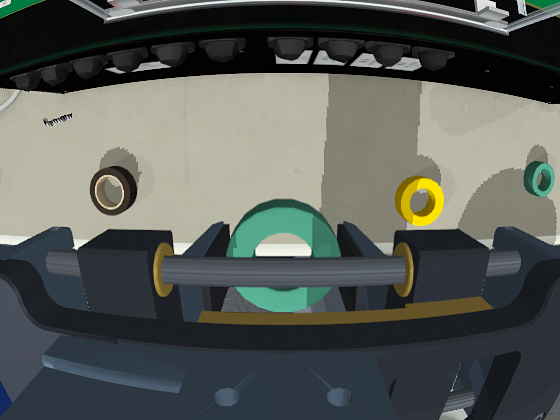

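The large core is held centred between the fingers. I'll carry it to just short of the post and check the post with the wrist camera.

Run:
```python
from h import *
from workcell import r,claw,status,optics
r.move_linear([.40,-.28,.16],vel=.3)
s=status.state();c=optics.read_camera("wrist");cv2.imwrite("pics/w2.png",c["frame"][:,:,::-1]);print(s["t"],s["position"],s["width"])
```

```text
8.2917 [ 0.3999056  -0.27889875  0.15994455] 0.059136691930901264
```

View pics/w2.png

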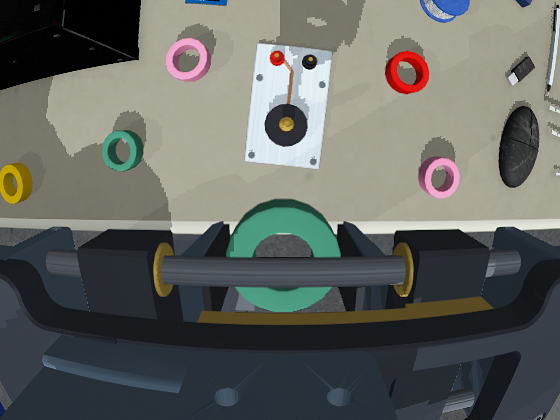

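Wrist view: the shoulder centre is at (286,124.5), the post tip at (287,124) and the small green core at (123,150). The held core is centred at x≈285. I'll compute the seat from this and place the core, guarding against overlap with a force check.

```bash
cat >> h.py <<'E'
def wray(c,p,u,v,z):  # tool orientation [0,1,0,0]
    a=np.array([u-c["cx"],v-c["cy"]])/c["fx"]; th=np.linalg.norm(a); d=np.r_[a/th*np.sin(th),np.cos(th)]
    M=np.array(c["mount"]); F=np.diag([1,-1,-1.]); o=np.array(p)+F@M[:3,3]; d=F@M[:3,:3]@d
    return o+d*(z-o[2])/d[2]
E
python3 - <<'E'
from h import *
from workcell import r,claw,status,optics
s=status.state();c=optics.read_camera("wrist");p=s["position"];print(p)
A=wray(c,p,286,124.5,.018);B=wray(c,p,287,124,.07);print(A,B,wray(c,p,123,150,.02),"ringtop",wray(c,p,285,256,p[2]+.018))
x,y=(A+B)[:2]/2
assert np.hypot(x-.470,y+.280)<.006
r.move_linear([x,y,.16],vel=.15)
r.move_linear([x,y,.09],vel=.15)
w0=np.array(status.state()["wrist_force"])
for z in np.r_[.06,.04,.03,.026,.0235]:
    r.move_linear([x,y,z],vel=.08); s=status.state();f=np.array(s["wrist_force"])-w0;print(z,s["position"],f.round(1))
    if np.linalg.norm(f)>12: break
else:
    claw.release(); r.pause(.2); r.move_linear([x,y,.16],vel=.2)
    r.move_linear([.40,-.28,.16],vel=.2)
c=optics.read_camera("wrist");cv2.imwrite("pics/w3.png",c["frame"][:,:,::-1]);print(status.state()["t"],status.state()["position"])
E
```

```text
[ 0.40001268 -0.27894051  0.16000643]
[ 0.47286205 -0.2808605   0.018     ] [ 0.47204244 -0.28113331  0.07      ] [ 0.45330334 -0.11306892  0.02      ] ringtop [ 0.40471372 -0.27895377  0.17800643]
0.06 [ 0.47251688 -0.28104416  0.06017292] [ 0.5  0.3 -0.2]
0.04 [ 0.47231669 -0.28088586  0.03988055] [ 0.3 -0.1 -0.2]
0.03 [ 0.47224278 -0.28084594  0.02982632] [0.3 0.7 0.7]
0.026 [ 0.47238788 -0.28095345  0.02593167] [-0.7  0.4 -0.6]
0.0235 [ 0.47240388 -0.28094653  0.02340011] [-0.1  0.4  0.5]
13.5917 [ 0.40011477 -0.28001637  0.15941719]
```

View pics/w3.png

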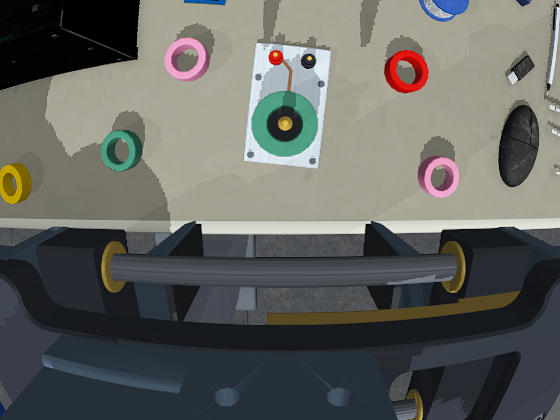

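The large core lies on the shoulder, centred on the post at about (285,124), and the neighbours haven't moved. Now the small core.

Run:
```python
from h import *
from workcell import r,claw,status,optics
s=status.state();c=optics.read_camera("wrist");p=s["position"]
for u0,v0,z in((121,150,.02),(285,124,.04)):
    u,v,N=blob(c["frame"],u0,v0,*G,w=38); P=wray(c,p,u,v,z); print(u,v,N,P)
    if u0==121: x,y=.5*(P[0]+.4527),.5*(P[1]-.1073)
print(x,y)
assert np.hypot(x-.453,y+.109)<.006
r.move_linear([x,y,.16],vel=.25)
r.move_linear([x,y,.06],vel=.2); r.move_linear([x,y,.004],vel=.08)
claw.gripper_close(20); s=status.state();print(s["t"],s["width"],s["grip_force"])
r.move_linear([x,y,.16],vel=.2)
r.move_linear([.40,-.28,.16],vel=.25)
s=status.state();print(s["t"],s["width"])
c=optics.read_camera("wrist");cv2.imwrite("pics/w4.png",c["frame"][:,:,::-1])
```

```text
120.90729559748426 150.6262893081761 1107 [ 0.45291977 -0.1118785   0.02      ]
284.0880418535127 124.14823119083208 2551 [ 0.4727416  -0.28002887  0.04      ]
0.45280988614106066 -0.1095892495535719
16.8083 0.04251951750060602 20.000117872900915
18.6083 0.042423188729999124
```

View pics/w4.png

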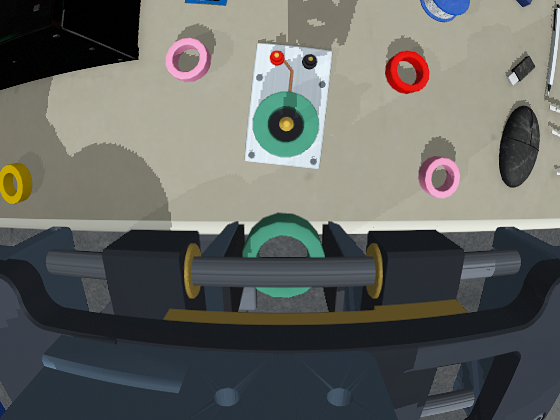

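The small core is held, centred at about (284,254), and the large one is still on the post at (286,124). Placing it now.

Run:
```python
from h import *
from workcell import r,claw,status,optics
x,y=.4722,-.2807
r.move_linear([x,y,.16],vel=.15); r.move_linear([x,y,.115],vel=.15)
w0=np.array(status.state()["wrist_force"])
for z in (.085,.06,.050,.0455):
    r.move_linear([x,y,z],vel=.08); s=status.state();f=np.array(s["wrist_force"])-w0;print(z,s["position"],f.round(1))
    if np.linalg.norm(f)>12: break
else:
    claw.release(); r.pause(.2); r.move_linear([x,y,.16],vel=.2)
    r.move_linear([.40,-.28,.16],vel=.2); r.pause(.3)
c=optics.read_camera("wrist");S=optics.read_camera("scene")["frame"]
a=cv2.resize(S[145:220,260:360],(360,270)); b=cv2.resize(c["frame"],(360,270))
cv2.imwrite("pics/w5.png",np.hstack([b,a])[:,:,::-1]);print(status.state()["t"],status.state()["position"])
```

```text
0.085 [ 0.47229656 -0.28076871  0.08526717] [ 1.8 -0.6 -0.2]
0.06 [ 0.47214056 -0.28066218  0.05993781] [ 0.1 -1.  -0.2]
0.05 [ 0.47205669 -0.28057707  0.04986534] [ 1.1  0.3 -0.3]
0.0455 [ 0.47212016 -0.28062773  0.04540686] [ 1.2  0.  -0.8]
23.95 [ 0.40029067 -0.27995273  0.15989028]
```

View pics/w5.png

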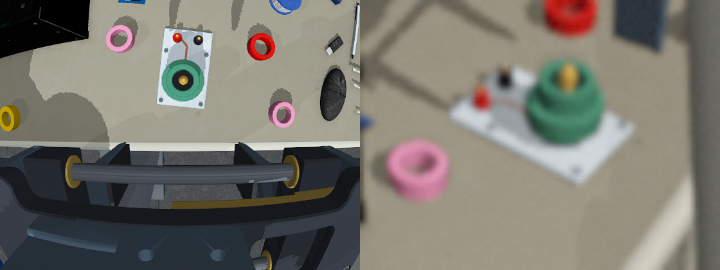

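Both views show the small core flat on the large one round the post, at about (183,80) in the wrist half and (567,95) in the scene half. The hand is clear.

```bash
python3 -c "
from workcell import ticket
print(ticket.finish_job())"
```

```text
the job is handed in; nothing more can be done
None
```

Both green cores are on the post, the large one flat on the shoulder and the small one flat on top; the yellow core was never touched, and the job was handed in after about 24 s of robot time (no verdict returned).

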